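Shut the battery drawer and click its keeper into the catch

TASK

Push the battery caddy's open drawer fully shut, then gently push the slider on top of the caddy along its rail until it clicks down into the notch of the steel catch, so that its tongue keeps the drawer from creeping open, and leave it seated there. Only push with the fingertips: do not grip the slider or lift anything, do not shove the caddy out of its place, and leave the things standing around it as they are.

Things in the scene. Friction and masses are not known exactly. Their poses are not given: they have to be found in the camera images.
- caddy: cream battery caddy, loose, about 2.5 kg, block 120 (its x) x 220 (y) x 70 mm high on the ribbed mat (mat top is 5 mm above the work surface). Origin: centre of its underside; x runs from its front (towards the robot) to its back, y to its left. Drawer in the front's left part (y -12 to 102 mm), blank panel on the right. Skids if pushed over about 15 N. Cells stand to 98 mm on the back of its top
- drawer (a joint): how far the drawer is out (m): 0 is fully shut, a hard stop; it slides out along the caddy's -x; starts 0.03 to 0.06. Needs 2 to 3 N to slide, stays where left
- drawer_face (a point): point on the drawer's front face (114 mm wide along y, 10 to 60 mm above the caddy's underside): middle of its width, 45 mm above the underside. A pull ridge 44 mm wide juts 7 mm forward at 13 to 21 mm above the underside; above it the face is plain. Shut, the face is flush with the caddy's front
- slider_lug (a point): centre of the top of the slider's thumb lug, 105 mm above the caddy's underside. Lug: 32 mm along caddy x, 14 along y, 21 tall, mid-way on a carriage 34 mm long in y with its top at 84 mm, on a rail along y. A 16 mm wide tongue at the lug's y hangs about 6 mm in front of the caddy's front, down to 50 mm; it passes before the shut drawer, an open one blocks it. A spring ball is at the lug's y
- slider (a joint): travel of the slider (m), growing towards caddy +y (left), end stops at 0 and 0.14; starts 0 to 0.035. Slides with about 0.5 N, needs 5 to 8 N to climb a ridge of the catch, then snaps 4 to 6 mm ahead by itself into the notch; pushed on with 5 to 8 N it leaves on the far side (it can be pushed back)
- catch_notch (a point): middle of the notch of the steel catch, a 20 x 30 mm strip just behind the rail with two cross ridges 2.5 mm high, 8.4 mm apart; the notch lies between them. Seated, slider_lug has the same caddy y as this point. The catch is set at another place along the rail each time (slider travel about 0.093 to 0.117) and stays put
- shaker: glass salt shaker, loose, 40 mm wide, 80 mm tall, upright; origin under its centre
- cell: fat battery cell, loose, 33 mm wide, 60 mm tall, standing; origin under its centre
- torch: blue torch standing on its 46 mm wide head, 122 mm tall; origin under its centre
- opener: flat steel bottle opener lying on the mat, about 130 x 34 x 4 mm, long along its x; origin under its middle
- dish: white ceramic dish, 130 mm wide, 30 mm tall; origin under its centre
- tin: round aluminium tin, 68 mm wide, 52 mm tall, behind the caddy; origin under its centre

How it is judged:
On the way, in this order (a step that is already met when the one before it is completed fails the run):
1. the drawer is pushed fully shut (value of joint drawer below 0.004 m), for 0.2 s.
2. the slider has dropped into the notch of the catch (value of joint drawer below 0.004 m and y of slider_lug in the frame of catch_notch between -0.0025 and 0.0025 m), for 0.2 s.
At the end, for the whole second after the job is handed in: the drawer is shut (within 4 mm), the slider rests in the catch's notch (within 2.5 mm of its middle), and the caddy stands level within 40 mm of where it was (all of step 2 and velocity of joint slider between -0.01 and 0.01 m/s and angle between caddy's own z axis and vertical below 0.05 rad and distance of caddy from where it was at the start of the episode below 0.04 m and linear speed of caddy below 0.01 m/s); the robot touches nothing.
It fails at once if the slider is gripped or pushed with more than 25 N (contact force between the fingers and slider above 25 N).
It fails at once if the caddy is lifted, tipped or shoved more than 40 mm (height (world z) of caddy above 0.013 m or angle between caddy's own z axis and vertical above 0.1 rad or distance of caddy from where it was at the start of the episode above 0.04 m).
It fails at once if a thing standing around the caddy is moved more than 25 mm or knocked over (distance of any of shaker, cell, torch, opener, dish, tin from where it was at the start of the episode above 0.025 m or angle between any of shaker, cell, torch's own z axis and vertical above 0.5 rad).
It also fails if it takes over 51 s, if anything falls off the work surface, if the arm or the gripper's body presses on something with over 40 N, if the wrist force passes 120 N, or if a joint passes its speed limit or range.

ROBOT

A 7-joint arm with a two-finger parallel gripper is mounted at the origin on the work surface. World frame = base frame: x ahead of the robot, y to its left, z up, the work surface at z = 0. Lengths are in m, angles in rad, forces in N, time in s.
With the tool pointing down it reaches from about 0.425 to 0.875 m from the base axis. Payload 4.7 kg.
Tool frame: the origin (TCP) lies midway between the tips of the shut fingers; the grasp point (between the pads) lies 19 mm behind it; z points along the fingers, y is the direction in which the jaws open and shut (so a half turn about z gives the same grasp; the last joint's range is limited). The gripper opens to 87 mm and grips with 3 to 60 N. Pads are 19 mm wide; open, the fingers measure 117 mm over their backs; the gripper's body (75 mm by 190 mm) begins 51 mm behind the grasp point.
Start: joints at [-1.144, 0.321, -0.07, 1.45, 0.023, 1.371, -0.057], TCP at [0.261, 0.595, 0.223] pointing down, gripper open.
Joint ranges: [-2.86, 2.86], [-0.3, 2.09], [-1.38, 1.24], [0.06, 2.45], [-1.56, 4.7], [0.09, 2.05], [-2.69, 2.69]. Speed limits (rad/s): [2.57, 2.57, 3.14, 3.14, 3.14, 3.14, 3.14].

INTERFACE

Orientations are given as a rotation vector (axis times angle).
In Python, from bench import monitor, eyes, order gives the robot as it stands. The module is installed in compiled form; this text tells all that it offers.
- The arm moves only by the shell command python3 -m pendant 'ROWS' [FORCE]. ROWS is JSON, a list of rows, each a list of 3 entries, a list of its own where there are three numbers: the turn, a rotation vector about the tool's x, y, z in degrees, then the shift along the tool's x, y, z in m, then the gripper command: -1 is fully open, 1 is shut, values between are in proportion. In form: [[[rx, ry, rz], [tx, ty, tz], hand], ...]. A call has 1 to 8 rows; each row shifts and turns the commanded pose from where the row before left it, along the tool's axes as they then stand; what a row does not reach is not made up. A row lasts 1/8 s, in which the tool goes at most 62.5 mm and 10.7 degrees, less where a joint would pass 70% of its speed; a pose out of reach is approached as far as the arm can. A call is refused whole if a number of a shift passes 0.0625 or a number of a turn 10.7, either way. A call with a gripper value outside its range is refused whole. The fingers move at their own pace and stop on an object; FORCE is the grip in N (left out, the last holds). Time passes only in rows, so rows that do not move let the fingers close. It gives the time, the measured TCP pose, the force and the opening at its end, in the units of the state.
- monitor.get_state(): the state, without advancing time (a new reading comes with each control period).
- eyes.get_image(name): name is "scene" or "top" or "wrist"; returns a dict with "color" (420x560x3 uint8, red, green, blue), "range_z" (420x560 float32, m along the optical axis (not along the pixel's ray), 0 where there is no reading), "fx", "fy", "cx", "cy" (pixels), "world_to_cam" (4x4, takes a point from world to camera coordinates). Camera axes: x right, y up, looking along -z (the intrinsics and any distortion apply to the point x, -y, -z); pixel columns grow to the right and rows downward; lengths in m; the calibration is good to about 2 mm. A picture is of the moment at which its call begins.
- order.close_job(): hands the job in, once; it reports no verdict.
The state is a dict: "time": time; "joint_positions": joint angles; "qd": joint speeds; "joint_torque": joint torques, N m; "position": TCP position; "tool_rot": TCP orientation; "ft_force": force on the tool from outside, world axes, zero at the start; "torque": the same for the moment, N m; "grip_width": opening from 0.0 (shut) to 1.0 (fully open).
Only numpy, scipy, OpenCV 4.12 (cv2) and the standard library are available. Lean on these libraries where they do the work, as an engineer would, in place of code of your own. Each camera call takes 0.05 s, during which the arm holds its last target.

## Working session

There is one attempt and no reset: what is moved stays moved. The work goes in short steps, Python scripts to look and compute and a shell command to move; the robot and the scene stay as the last step left them, time stands still between calls to the robot, and variables do not carry over. Pictures are saved under pics/ and viewed, and the job is handed in when it is done.

```bash
mkdir -p pics; cat > h.py <<'E'
import numpy as np, cv2
from bench import monitor, eyes, order
def grab(n,tag):
    im=eyes.get_image(n); cv2.imwrite(f'pics/{tag}.png',im['color'][:,:,::-1]); np.savez(f'pics/{tag}.npz',**{k:np.array(v) for k,v in im.items()}); return im
def load(tag): return dict(np.load(f'pics/{tag}.npz',allow_pickle=True))
def world(im):
    z=im['range_z'].astype(float); H,W=z.shape
    u,v=np.meshgrid(np.arange(W),np.arange(H))
    P=np.stack([(u-im['cx'])/im['fx']*z,-(v-im['cy'])/im['fy']*z,-z],-1)
    T=np.linalg.inv(im['world_to_cam']); W=P@T[:3,:3].T+T[:3,3]; W[z==0]=np.nan; return W
E
python3 - <<'E'
from h import *
print(monitor.get_state())
for n in('scene','top','wrist'):
    im=grab(n,n+'0'); print(n,{k:(v if np.ndim(v)<2 else np.shape(v)) for k,v in im.items()}, np.linalg.inv(im['world_to_cam'])[:3].round(3).tolist())
E
```

```text
{'time': 0.0, 'joint_positions': array([-1.14392187,  0.32181522, -0.07010386,  1.45166729,  0.02256948,
        1.37081129, -0.05688769]), 'qd': array([ 5.45932145e-05,  5.98008113e-05,  4.70887420e-05, -1.06098742e-03,
       -3.08251272e-04,  3.86574822e-04, -4.23927506e-04]), 'joint_torque': array([ 6.15458430e-05, -4.91287315e+01, -4.03723642e-01, -3.12531531e+01,
       -6.38803001e-02,  4.33986972e-02,  1.63577861e-04]), 'position': array([0.26055057, 0.59488603, 0.22147059]), 'tool_rot': array([-6.43639189e-01, -3.07461369e+00,  2.96150171e-03]), 'ft_force': array([-0.61341062, -0.95629379, -0.34459036]), 'torque': array([-0.01373939,  0.02408167,  0.00832838]), 'grip_width': 0.9999272040751153}
scene {'color': (420, 560, 3), 'range_z': (420, 560), 'fx': 505.9225568008349, 'fy': 505.9225568008349, 'cx': 269.53182923664946, 'cy': 211.23017432106596, 'world_to_cam': (4, 4)} [[-0.821, -0.366, 0.438, 1.043], [0.571, -0.553, 0.607, 0.609], [0.02, 0.749, 0.663, 0.722]]
top {'color': (420, 560, 3), 'range_z': (420, 560), 'fx': 491.28744913929467, 'fy': 491.28744913929467, 'cx': 264.26267325711007, 'cy': 207.94461234552801, 'world_to_cam': (4, 4)} [[-0.023, 0.994, -0.11, 0.522], [-1.0, -0.024, -0.01, 0.028], [-0.013, 0.11, 0.994, 1.066]]
wrist {'color': (420, 560, 3), 'range_z': (420, 560), 'fx': 359.93624031478527, 'fy': 359.93624031478527, 'cx': 276.11608680255904, 'cy': 205.62628131576994, 'world_to_cam': (4, 4)} [[0.401, -0.883, -0.243, 0.193], [0.916, 0.386, 0.109, 0.625], [-0.002, -0.266, 0.964, 0.383]]
```

View pics/top0.png

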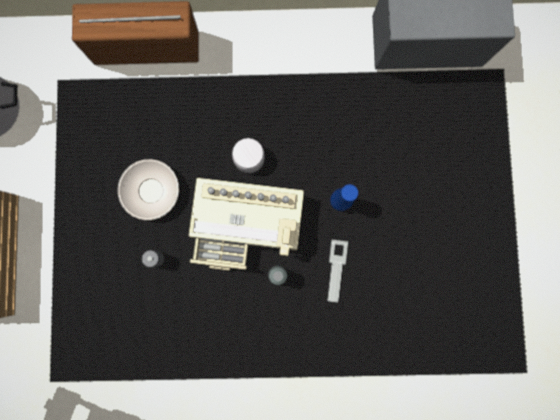

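View pics/scene0.png

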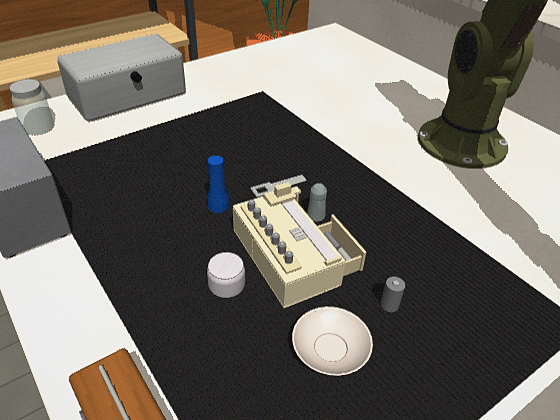

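The top view shows the caddy at about (246,212) with its drawer out below it. The slider is at (289,235), the shaker at (277,275), the cell at (151,258), the torch at (345,197), the opener at (337,270), the dish at (149,190) and the tin at (248,155). Next I'll measure the positions.

```bash
python3 - <<'E'
from h import *
im=load('top0'); W=world(im)
c=im['color'][150:310,110:370]; cv2.imwrite('pics/topz.png',cv2.resize(c,None,fx=3,fy=3,interpolation=cv2.INTER_CUBIC)[:, :, ::-1])
z=W[...,2]
def at(u,v): print((u,v),W[v,u].round(4))
for p in [(277,275),(151,258),(345,197),(248,155),(289,232),(288,248),(237,218),(205,226),(275,228),(220,266),(400,300),(100,300),(212,190)]: at(*p)
# caddy top plane points z ~0.075
hsv=cv2.cvtColor(im['color'],cv2.COLOR_RGB2HSV)
roi=np.zeros(z.shape,bool); roi[170:275,185:310]=1
m=roi&(abs(z-0.075)<.006)
print(m.sum()); cv2.imwrite('pics/m.png',cv2.resize((m*255).astype(np.uint8)[150:310,110:370],None,fx=3,fy=3))
P=W[m][:,:2]; print(cv2.minAreaRect(P.astype(np.float32)*1000))
hz=np.clip((z[150:310,110:370])/0.13*255,0,255); hz=np.nan_to_num(hz).astype(np.uint8)
cv2.imwrite('pics/hz.png',cv2.applyColorMap(cv2.resize(hz,None,fx=3,fy=3,interpolation=cv2.INTER_NEAREST),cv2.COLORMAP_JET))
E
```

```text
(277, 275) [0.4963 0.0156 0.0849]
(151, 258) [0.5358 0.2706 0.0655]
(345, 197) [ 0.6435 -0.1187  0.1254]
(248, 155) [0.745  0.0695 0.0607]
(289, 232) [ 0.5794 -0.0095  0.1102]
(288, 248) [ 0.5489 -0.0074  0.0914]
(237, 218) [0.6122 0.0935 0.0769]
(205, 226) [0.5972 0.158  0.0807]
(275, 228) [0.5903 0.0172 0.0748]
(220, 266) [0.5163 0.1343 0.0274]
(400, 300) [ 0.4361 -0.2442  0.0079]
(100, 300) [0.4496 0.3947 0.0042]
(212, 190) [0.6669 0.1406 0.1019]
4099
((595.0343017578125, 78.85397338867188), (220.2163543701172, 176.89955139160156), 81.67176818847656)
```

View pics/topz.png

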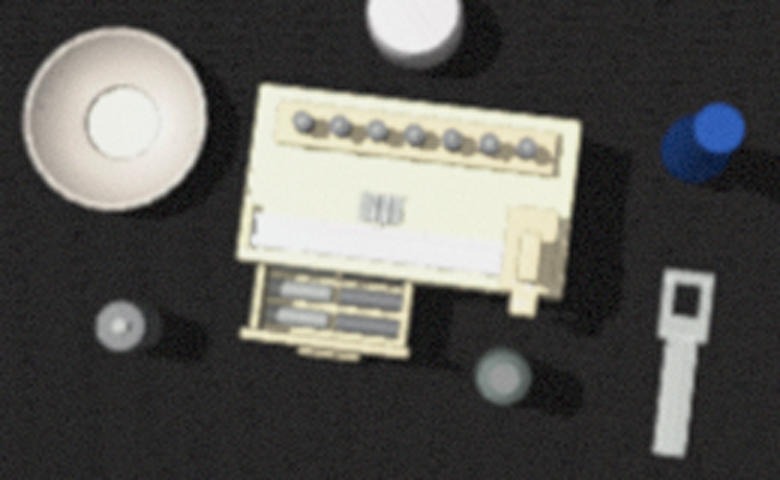

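View pics/hz.png

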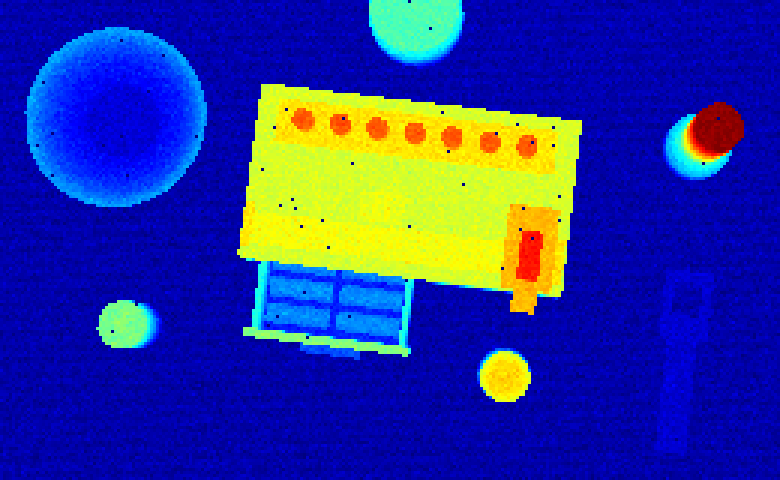

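```bash
python3 - <<'E'
from h import *
from scipy.spatial.transform import Rotation as R
im=load('top0'); W=world(im); z=W[...,2]
roi=np.zeros(z.shape,bool); roi[170:275,185:310]=1
m=(roi&(z>.068)&(z<.13)).astype(np.uint8)
m=cv2.morphologyEx(m,cv2.MORPH_CLOSE,np.ones((3,3)))
m=cv2.morphologyEx(m,cv2.MORPH_OPEN,np.ones((11,11)))
cn=max(cv2.findContours(m,0,2)[0],key=cv2.contourArea)[:,0]
# cast contour rays onto z=0.075
def cast(uv,h):
    uv=np.atleast_2d(uv).astype(float);T=np.linalg.inv(im['world_to_cam'])
    d=np.stack([(uv[:,0]-im['cx'])/im['fx'],-(uv[:,1]-im['cy'])/im['fy'],-np.ones(len(uv))],-1)@T[:3,:3].T
    o=T[:3,3]; return o+d*((h-o[2])/d[:,2])[:,None]
P=cast(cn,0.075)[:,:2]; r=cv2.minAreaRect((P*1000).astype(np.float32)); print('rect',r,cv2.boxPoints(r).tolist())
# edges
yaw=None
b=cv2.boxPoints(r); s=b[np.argsort(b[:,0])]
back=s[2:];back=back[np.argsort(back[:,1])]; d=back[1]-back[0]; yaw=np.arctan2(-d[0],d[1]); print('yaw',np.degrees(yaw))
c=np.array(r[0])/1000; 
Rm=np.array([[np.cos(yaw),-np.sin(yaw)],[np.sin(yaw),np.cos(yaw)]])
L=lambda p:(np.asarray(p)[...,:2]-c)@Rm
# lug
for nm,mm in [('lug',roi&(abs(z-.110)<.004)&(np.arange(560)>275)),('shaker',(z>.075)&(z<.095)&(np.arange(560)>265)&(np.arange(560)<290)&(np.arange(420)[:,None]>262)),
   ('drawerface',(z>.055)&(z<.073)&(np.arange(420)[:,None]>255)&(np.arange(560)>188)&(np.arange(560)<250)),('cell',(z>.05)&(z<.075)&(np.arange(560)<165)&(np.arange(560)>140)&(np.arange(420)[:,None]>245)&(np.arange(420)[:,None]<270))]:
    q=W[mm]; l=L(q); print(nm,mm.sum(),'world',np.median(q,0).round(4),'local min/med/max',np.percentile(l,[3,50,97],axis=0).round(4).tolist())
np.savez('caddy.npz',c=c,yaw=yaw)
print('c',c, 'notch approx local',L(cast([[236.8,219]],.0775)))
st=monitor.get_state(); print(R.from_rotvec(st['tool_rot']).as_matrix().round(3))
# catch gray blowup
cc=im['color'][205:235,215:260]; cv2.imwrite('pics/cz.png',cv2.resize(cc,None,fx=14,fy=14,interpolation=cv2.INTER_NEAREST)[:,:,::-1])
E
```

```text
rect ((622.8192749023438, 74.68310546875), (219.89088439941406, 120.83128356933594), 81.67605590820312) [[547.1233520507812, -25.357749938964844], [666.6817016601562, -42.85045623779297], [698.5151977539062, 174.72396850585938], [578.9568481445312, 192.2166748046875]]
yaw -8.323933
lug 114 world [ 0.5736 -0.0036  0.111 ] local min/med/max [[-0.0514, -0.0912], [-0.0372, -0.0846], [-0.0217, -0.078]]
shaker 219 world [0.496  0.0138 0.0833] local min/med/max [[-0.1313, -0.0929], [-0.1169, -0.0785], [-0.1029, -0.0646]]
drawerface 171 world [0.5225 0.1342 0.0661] local min/med/max [[-0.1113, -0.0085], [-0.1084, 0.0442], [-0.1056, 0.0976]]
cell 220 world [0.536  0.2711 0.0642] local min/med/max [[-0.1281, 0.1684], [-0.114, 0.1821], [-0.1001, 0.1972]]
c [0.62281927 0.07468311] notch approx local [[-0.01534244  0.01721647]]
[[-0.916  0.401 -0.001]
 [ 0.401  0.916 -0.001]
 [-0.    -0.001 -1.   ]]
```

View pics/cz.png

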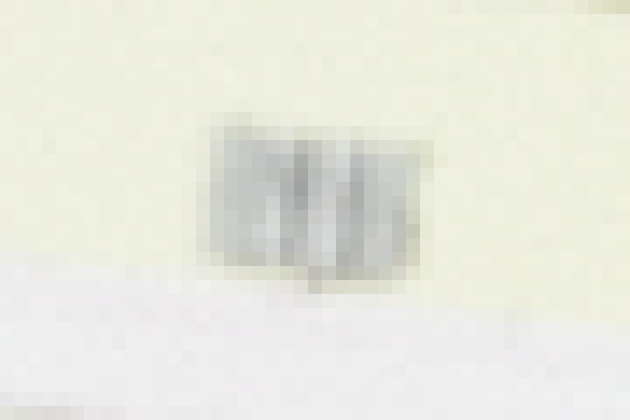

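View pics/wrist0.png

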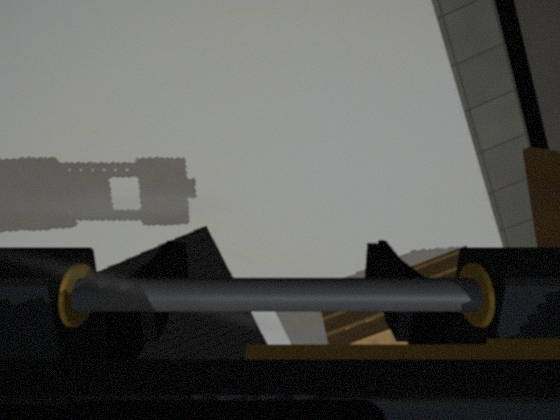

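The measured sizes agree with the given ones: the caddy top is 220×121 mm, yaw is −8.3°, the lug is 14×30 mm at z 0.110, and the drawer is about 51 mm out. The notch is about 101 mm ahead of the lug. I'll turn the tool to match the caddy, shut the fingers and move in front of the drawer.

```bash
python3 -m pendant '[[[0,0,-7.65],[0,0,0],1],[[0,0,-7.65],[0,0,0],1],[[0,0,0],[-0.0283,-0.0417,0],1],[[0,0,0],[-0.0283,-0.0417,0],1],[[0,0,0],[-0.0283,-0.0417,0],1],[[0,0,0],[-0.0283,-0.0417,0],1],[[0,0,0],[-0.0283,-0.0417,0],1],[[0,0,0],[-0.0283,-0.0417,0],1]]' 20; python3 -m pendant '[[[0,0,0],[-0.0283,-0.0417,0],1],[[0,0,0],[-0.0283,-0.0417,0],1],[[0,0,0],[-0.0283,-0.0417,0],1],[[0,0,0],[-0.0283,-0.0417,0],1],[[0,0,0],[0,0,0],1],[[0,0,0],[0,0,0],1]]'
```

```text
time: 1.15
position: [0.3929, 0.3215, 0.2224]
tool_rot: [-0.229, -3.133, -0.0]
ft_force: [1.1, -0.5, 0.8]
grip_width: 0.169
time: 1.9
position: [0.4798, 0.1424, 0.2223]
tool_rot: [-0.228, -3.133, -0.001]
ft_force: [-0.9, -0.7, -0.2]
grip_width: 0.007
```

```bash
cat > w.py <<'E'
from h import *
from scipy.spatial.transform import Rotation as R
def loc():
    s=monitor.get_state(); k=np.load('caddy.npz'); yaw=float(k['yaw']); c=k['c']
    Rm=np.array([[np.cos(yaw),-np.sin(yaw)],[np.sin(yaw),np.cos(yaw)]])
    f=s['ft_force']
    M=R.from_rotvec(s['tool_rot']).as_matrix()
    print('t',round(s['time'],2),'local tcp',((s['position'][:2]-c)@Rm).round(4),'z',s['position'][2].round(4),'F local',(f[:2]@Rm).round(2),f[2].round(2),'xang',np.degrees(np.arctan2(M[1,0],M[0,0])).round(2),'tilt',M[2,2].round(4),'grip',round(s['grip_width'],3))
loc()
E
python3 w.py
```

```text
t 1.9 local tcp [-0.1513  0.0463] z 0.2223 F local [-0.74 -0.85] -0.21 xang 171.66 tilt -1.0 grip 0.007
```

```bash
python3 -m pendant '[[[0,0,0],[0,0,0.045],1],[[0,0,0],[0,0,0.045],1],[[0,0,0],[0,0,0.045],1],[[0,0,0],[0,0,0.036],1],[[0,0,0],[0,0,0],1]]'; python3 w.py; python3 - <<'E'
from h import *
grab('scene','scene1');grab('top','top1')
a=cv2.imread('pics/top1.png')[150:310,130:330]; b=cv2.imread('pics/scene1.png')[120:340,200:430]
cv2.imwrite('pics/both1.png',np.hstack([cv2.resize(a,(400,320)),cv2.resize(b,(400,320))]))
E
```

```text
time: 2.52
position: [0.477, 0.1425, 0.049]
tool_rot: [-0.224, -3.128, 0.004]
ft_force: [-0.2, -0.1, 0.1]
grip_width: 0.008
t 2.52 local tcp [-0.1541  0.046 ] z 0.049 F local [-0.2  -0.13] 0.1 xang 171.81 tilt -1.0 grip 0.008
```

View pics/both1.png

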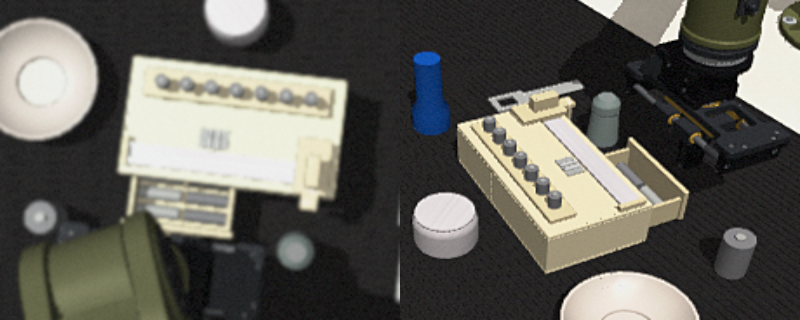

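The view shows the fingers in front of the drawer, clear of the shaker and the cell. I'll push in and slow down towards the stop.

```bash
python3 -m pendant '[[[0,0,0],[-0.010,0,0],1],[[0,0,0],[-0.010,0,0],1],[[0,0,0],[-0.008,0,0],1],[[0,0,0],[-0.004,0,0],1],[[0,0,0],[-0.004,0,0],1],[[0,0,0],[-0.004,0,0],1]]'; python3 w.py;  python3 -m pendant '[[[0,0,0],[-0.005,0,0],1],[[0,0,0],[-0.005,0,0],1],[[0,0,0],[-0.005,0,0],1],[[0,0,0],[-0.005,0,0],1],[[0,0,0],[-0.005,0,0],1]]'; python3 w.py
```

```text
time: 3.38
position: [0.5198, 0.136, 0.0514]
tool_rot: [-0.228, -3.133, 0.0]
ft_force: [-1.9, 1.4, 1.3]
grip_width: 0.001
t 3.38 local tcp [-0.1109  0.0457] z 0.0514 F local [-2.06  1.11] 1.27 xang 171.66 tilt -1.0 grip 0.001
time: 4.0
position: [0.5448, 0.1323, 0.0515]
tool_rot: [-0.229, -3.133, -0.0]
ft_force: [-1.6, 1.2, -0.5]
grip_width: 0.008
t 4.0 local tcp [-0.0855  0.0458] z 0.0515 F local [-1.78  0.94] -0.51 xang 171.65 tilt -1.0 grip 0.008
```

```bash
python3 -m pendant '[[[0,0,0],[-0.003,0,0],1],[[0,0,0],[-0.003,0,0],1],[[0,0,0],[-0.003,0,0],1],[[0,0,0],[-0.001,0,0],1]]' >/dev/null; python3 w.py;  for i in 1; do python3 -m pendant '[[[0,0,0],[-0.001,0,0],1],[[0,0,0],[-0.001,0,0],1]]'>/dev/null; python3 w.py; python3 -m pendant '[[[0,0,0],[-0.001,0,0],1]]'>/dev/null; python3 w.py; done
```

```text
t 4.5 local tcp [-0.0756  0.0457] z 0.0515 F local [-1.83  1.21] -0.03 xang 171.65 tilt -1.0 grip 0.005
t 4.75 local tcp [-0.0738  0.0457] z 0.0516 F local [-2.07  0.28] -0.69 xang 171.66 tilt -1.0 grip 0.006
t 4.88 local tcp [-0.0729  0.0457] z 0.0515 F local [-3.41  0.24] 0.77 xang 171.65 tilt -1.0 grip 0.005
```

```bash
python3 -m pendant '[[[0,0,0],[-0.001,0,0],1]]'>/dev/null; python3 w.py; python3 -m pendant '[[[0,0,0],[-0.001,0,0],1]]'>/dev/null; python3 w.py; python3 -m pendant '[[[0,0,0],[-0.001,0,0],1]]'>/dev/null; python3 w.py
```

```text
t 5.0 local tcp [-0.0729  0.0457] z 0.0515 F local [-7.06  0.54] 4.51 xang 171.66 tilt -1.0 grip 0.003
t 5.12 local tcp [-0.0729  0.0457] z 0.0515 F local [-8.63  0.31] 6.8 xang 171.67 tilt -1.0 grip 0.003
t 5.25 local tcp [-0.0729  0.0457] z 0.0515 F local [-12.79  -0.21] 8.37 xang 171.68 tilt -1.0 grip 0.0
```

The face stopped hard and the force rose to about 13 N with no further motion, so the drawer is against its stop. I'll back off, go up and check.

```bash
python3 -m pendant '[[[0,0,0],[0.010,0,0],1],[[0,0,0],[0.020,0,0],1],[[0,0,0],[0.015,0,-0.02],1],[[0,0,0],[0,0,-0.05],1],[[0,0,0],[0,0,-0.05],1],[[0,0,0],[0,0,0],1]]'; python3 w.py; python3 - <<'E'
from h import *
grab('scene','scene2');grab('top','top2');grab('wrist','wrist2')
a=cv2.imread('pics/top2.png')[150:310,130:330]; b=cv2.imread('pics/scene2.png')[120:340,200:430]
cv2.imwrite('pics/both2.png',np.hstack([cv2.resize(a,(400,320)),cv2.resize(b,(400,320))]))
E
```

```text
time: 6.0
position: [0.5196, 0.1369, 0.1766]
tool_rot: [0.229, 3.123, 0.007]
ft_force: [-0.2, -0.4, -0.1]
grip_width: 0.005
t 6.0 local tcp [-0.1112  0.0466] z 0.1766 F local [-0.17 -0.39] -0.12 xang 171.61 tilt -0.9999 grip 0.005
```

View pics/both2.png

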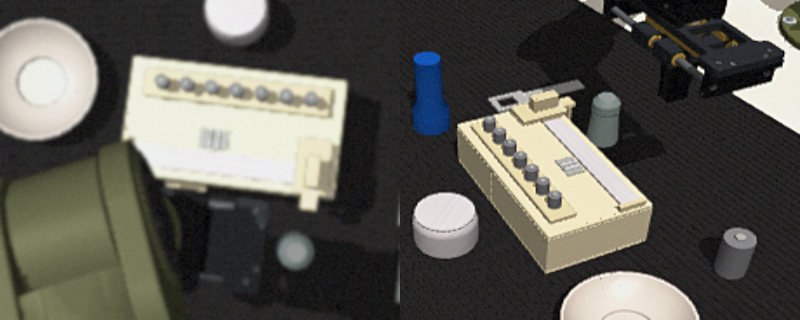

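View pics/wrist2.png

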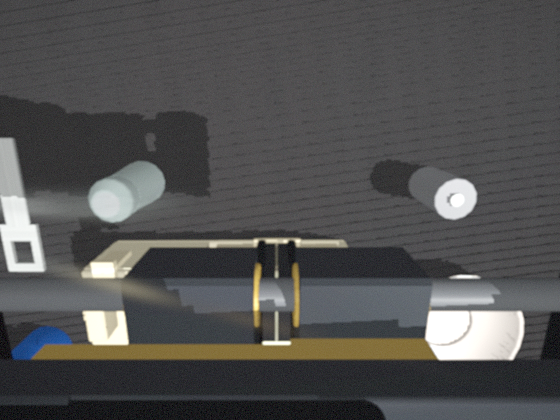

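The scene view shows the drawer front flush, with the caddy and the surrounding things unmoved. Next I'll go to the right of the lug.

```bash
python3 -m pendant '[[[0,0,0],[-0.0183,-0.0442,0],1],[[0,0,0],[-0.0183,-0.0442,0],1],[[0,0,0],[-0.0183,-0.0442,0],1],[[0,0,0],[-0.0183,-0.0442,0],1],[[0,0,0],[0,0,0.040],1],[[0,0,0],[0,0,0.039],1],[[0,0,0],[0,0,0],1]]'; python3 w.py; python3 - <<'E'
from h import *
grab('scene','scene3');grab('top','top3')
a=cv2.imread('pics/top3.png')[150:310,180:380]; b=cv2.imread('pics/scene3.png')[120:280,190:390]
cv2.imwrite('pics/both3.png',np.hstack([cv2.resize(a,(400,320)),cv2.resize(b,(400,320))]))
E
```

```text
time: 7.02
position: [0.5588, -0.0492, 0.0881]
tool_rot: [-0.229, -3.124, 0.003]
ft_force: [0.1, 0.4, 0.2]
grip_width: 0.006
t 7.03 local tcp [-0.0454 -0.1319] z 0.0881 F local [0.06 0.44] 0.19 xang 171.62 tilt -1.0 grip 0.006
```

View pics/both3.png

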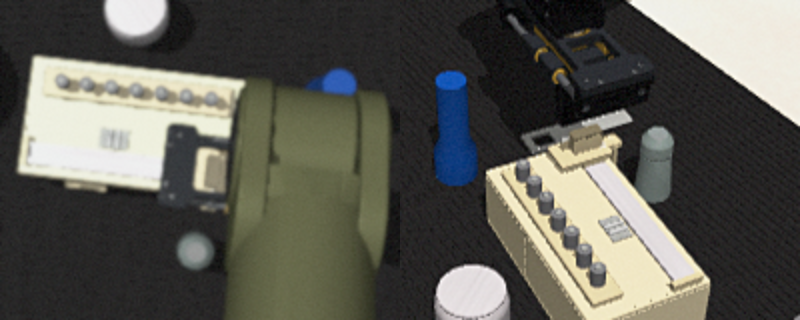

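```bash
python3 -m pendant '[[[0,0,0],[0,0,0],1],[[0,0,0],[0,0,0],1]]' >/dev/null; python3 w.py
```

```text
t 7.38 local tcp [-0.0407 -0.1309] z 0.094 F local [-0.61  0.12] -0.06 xang 171.67 tilt -1.0 grip 0.009
```

```bash
python3 -m pendant '[[[0,0,0],[-0.002,0,-0.0025],1],[[0,0,0],[0,0.005,0],1],[[0,0,0],[0,0.005,0],1],[[0,0,0],[0,0.005,0],1],[[0,0,0],[0,0.002,0],1],[[0,0,0],[0,0.002,0],1],[[0,0,0],[0,0,0],1]]' >/dev/null; python3 w.py; python3 -m pendant '[[[0,0,0],[0,0.003,0],1],[[0,0,0],[0,0.003,0],1],[[0,0,0],[0,0.003,0],1],[[0,0,0],[0,0.003,0],1]]' >/dev/null; python3 w.py; python3 - <<'E'
from h import *
grab('scene','scene4');grab('top','top4')
a=cv2.imread('pics/top4.png')[150:310,180:380]; b=cv2.imread('pics/scene4.png')[120:280,190:390]
cv2.imwrite('pics/both4.png',np.hstack([cv2.resize(a,(400,320)),cv2.resize(b,(400,320))]))
E
```

```text
t 8.25 local tcp [-0.0397 -0.1121] z 0.095 F local [ 0.01 -0.33] 0.18 xang 171.66 tilt -1.0 grip 0.007
t 8.75 local tcp [-0.0397 -0.0998] z 0.0951 F local [0.16 0.69] -0.29 xang 171.66 tilt -1.0 grip 0.005
```

View pics/both4.png

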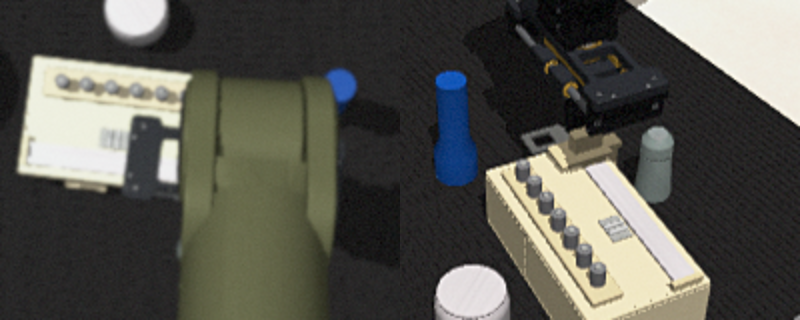

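```bash
python3 -m pendant '[[[0,0,0],[0,0.004,0],1],[[0,0,0],[0,0.004,0],1],[[0,0,0],[0,0.004,0],1],[[0,0,0],[0,0.004,0],1],[[0,0,0],[0,0.004,0],1],[[0,0,0],[0,0.004,0],1],[[0,0,0],[0,0.004,0],1],[[0,0,0],[0,0.004,0],1]]' >/dev/null; python3 w.py; python3 - <<'E'
from h import *
from scipy.spatial.transform import Rotation as R
grab('scene','scene5');grab('wrist','wrist5')
im=load('scene5');W=world(im);k=np.load('caddy.npz'); yaw=float(k['yaw']);Rm=np.array([[np.cos(yaw),-np.sin(yaw)],[np.sin(yaw),np.cos(yaw)]])
L=(W[...,:2]-k['c'])@Rm
hsv=cv2.cvtColor(im['color'],cv2.COLOR_RGB2HSV)
for t in('scene0','scene5'):
    im=load(t);W=world(im);L=(W[...,:2]-k['c'])@Rm;hsv=cv2.cvtColor(im['color'],cv2.COLOR_RGB2HSV)
    m=(abs(W[...,2]-.110)<.004)&(abs(L[...,0]+.037)<.03)&(abs(L[...,1])<.12)&(hsv[...,0]>12)&(hsv[...,0]<40)&(hsv[...,2]>90)
    print(t,m.sum(),np.percentile(L[m],[3,50,97],axis=0).round(4).tolist(), np.argwhere(m).mean(0))
b=cv2.imread('pics/scene5.png')[120:280,190:390]
cv2.imwrite('pics/both5.png',np.hstack([cv2.resize(cv2.imread('pics/wrist5.png'),(400,320)),cv2.resize(b,(400,320))]))
E
```

```text
t 9.85 local tcp [-0.0397 -0.0679] z 0.095 F local [ 0.62 -1.03] -0.15 xang 171.65 tilt -1.0 grip 0.009
scene0 85 [[-0.0519, -0.0896], [-0.0364, -0.0808], [-0.0225, -0.075]] [186.01176471 282.36470588]
scene5 45 [[-0.0395, -0.0595], [-0.0304, -0.0501], [-0.0219, -0.044]] [195.95555556 286.77777778]
```

View pics/both5.png

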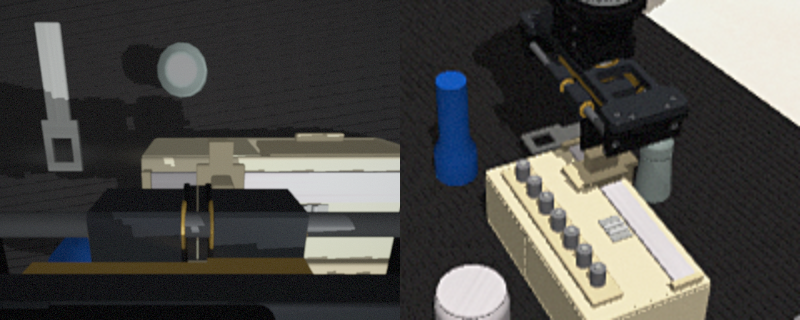

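The slider is following: the lug has moved about 31 mm, and its centre is about 14 mm ahead of the TCP. The ridge should resist at a TCP local y of roughly −0.010 to −0.002.

```bash
python3 -m pendant '[[[0,0,0],[0,0.005,0],1],[[0,0,0],[0,0.005,0],1],[[0,0,0],[0,0.005,0],1],[[0,0,0],[0,0.005,0],1],[[0,0,0],[0,0.005,0],1],[[0,0,0],[0,0.005,0],1],[[0,0,0],[0,0.005,0],1]]' >/dev/null; python3 w.py; python3 -m pendant '[[[0,0,0],[0,0.004,0],1],[[0,0,0],[0,0.003,0],1],[[0,0,0],[0,0.003,0],1],[[0,0,0],[0,0.002,0],1],[[0,0,0],[0,0.002,0],1]]' >/dev/null; python3 w.py
```

```text
t 10.82 local tcp [-0.0396 -0.0328] z 0.0951 F local [-0.32 -0.31] -1.05 xang 171.65 tilt -1.0 grip 0.002
t 11.45 local tcp [-0.0396 -0.0191] z 0.0951 F local [-0.11  0.14] 0.62 xang 171.64 tilt -1.0 grip 0.006
```

```bash
python3 - <<'E'
from h import *
grab('scene','scene6');grab('wrist','wrist6')
k=np.load('caddy.npz'); yaw=float(k['yaw']);Rm=np.array([[np.cos(yaw),-np.sin(yaw)],[np.sin(yaw),np.cos(yaw)]])
for t in('scene0','scene6'):
    im=load(t);W=world(im);L=(W[...,:2]-k['c'])@Rm;hsv=cv2.cvtColor(im['color'],cv2.COLOR_RGB2HSV)
    m=(abs(W[...,2]-.110)<.004)&(abs(L[...,0]+.037)<.03)&(abs(L[...,1])<.12)&(hsv[...,0]>12)&(hsv[...,0]<40)&(hsv[...,2]>90)
    print(t,m.sum(),np.percentile(L[m],[3,50,97],axis=0).round(4).tolist(), np.argwhere(m).mean(0))
b=cv2.imread('pics/scene6.png')[140:300,200:400]
cv2.imwrite('pics/both6.png',np.hstack([cv2.resize(cv2.imread('pics/wrist6.png'),(400,320)),cv2.resize(b,(400,320))]))
E
python3 -m pendant '[[[0,0,0],[0,0.001,0],1],[[0,0,0],[0,0.001,0],1]]' >/dev/null; python3 w.py
```

```text
scene0 85 [[-0.0519, -0.0896], [-0.0364, -0.0808], [-0.0225, -0.075]] [186.01176471 282.36470588]
scene6 57 [[-0.043, -0.0096], [-0.0318, -0.0024], [-0.022, 0.0046]] [211.        300.0877193]
t 11.8 local tcp [-0.0396 -0.0173] z 0.0951 F local [-0.27 -1.2 ] -0.43 xang 171.64 tilt -1.0 grip 0.001
```

View pics/both6.png

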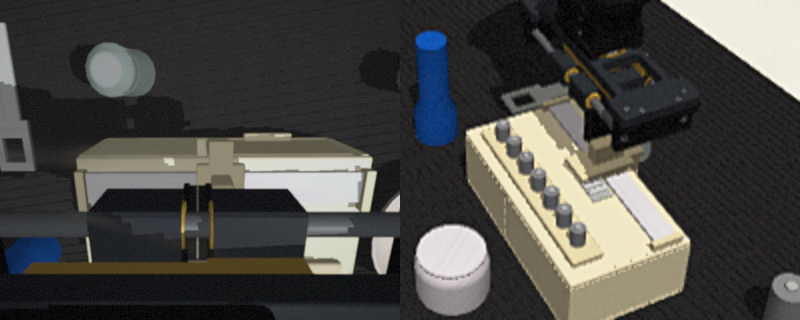

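The scene view shows the lug at about (300,211), with the carriage nearly at the catch. Now 1 mm steps, watching the force.

```bash
for i in 1; do python3 -m pendant '[[[0,0,0],[0,0.001,0],1],[[0,0,0],[0,0.001,0],1]]' >/dev/null; python3 w.py;python3 -m pendant '[[[0,0,0],[0,0.001,0],1],[[0,0,0],[0,0.001,0],1]]' >/dev/null; python3 w.py;python3 -m pendant '[[[0,0,0],[0,0.001,0],1]]' >/dev/null; python3 w.py;python3 -m pendant '[[[0,0,0],[0,0.001,0],1]]' >/dev/null; python3 w.py; done
```

```text
t 12.05 local tcp [-0.0395 -0.0151] z 0.0951 F local [-0.15  0.17] 0.63 xang 171.65 tilt -1.0 grip 0.002
t 12.3 local tcp [-0.0396 -0.0131] z 0.0951 F local [ 0.7  -0.19] -0.21 xang 171.65 tilt -1.0 grip 0.004
t 12.43 local tcp [-0.0396 -0.0121] z 0.0951 F local [0.8 0.7] -0.27 xang 171.65 tilt -1.0 grip 0.007
t 12.55 local tcp [-0.0396 -0.011 ] z 0.0951 F local [ 0.14 -0.45] 0.33 xang 171.65 tilt -1.0 grip 0.006
```

```bash
python3 -m pendant '[[[0,0,0],[0,0.001,0],1]]' >/dev/null; python3 w.py;python3 -m pendant '[[[0,0,0],[0,0.001,0],1]]' >/dev/null; python3 w.py;python3 -m pendant '[[[0,0,0],[0,0.001,0],1]]' >/dev/null; python3 w.py;python3 -m pendant '[[[0,0,0],[0,0.0007,0],1]]' >/dev/null; python3 w.py
```

```text
t 12.68 local tcp [-0.0396 -0.0101] z 0.0951 F local [ 0.6  -0.65] 0.11 xang 171.65 tilt -1.0 grip 0.004
t 12.8 local tcp [-0.0396 -0.0091] z 0.0951 F local [-0.29  0.41] -0.55 xang 171.65 tilt -1.0 grip 0.009
t 12.93 local tcp [-0.0396 -0.0081] z 0.0951 F local [-0.46 -0.43] -0.71 xang 171.65 tilt -1.0 grip 0.003
t 13.05 local tcp [-0.0396 -0.0074] z 0.0951 F local [ 0.49 -0.65] 0.02 xang 171.65 tilt -1.0 grip 0.006
```

```bash
python3 -m pendant '[[[0,0,0],[0,0.0007,0],1]]' >/dev/null; python3 w.py;python3 -m pendant '[[[0,0,0],[0,0.0007,0],1]]' >/dev/null; python3 w.py;python3 -m pendant '[[[0,0,0],[0,0.0007,0],1]]' >/dev/null; python3 w.py;python3 -m pendant '[[[0,0,0],[0,0.0007,0],1]]' >/dev/null; python3 w.py
```

```text
t 13.18 local tcp [-0.0396 -0.0067] z 0.0951 F local [-0.3   0.41] 0.4 xang 171.65 tilt -1.0 grip 0.003
t 13.3 local tcp [-0.0396 -0.006 ] z 0.0951 F local [ 0.87 -0.4 ] 0.28 xang 171.65 tilt -1.0 grip 0.006
t 13.43 local tcp [-0.0396 -0.0055] z 0.0951 F local [-0.26 -0.68] -0.26 xang 171.64 tilt -1.0 grip 0.007
t 13.55 local tcp [-0.0396 -0.0052] z 0.0951 F local [ 0.74 -2.33] 0.68 xang 171.63 tilt -1.0 grip 0.004
```

Resistance has begun, −2.3 N at the ridge.

```bash
python3 -m pendant '[[[0,0,0],[0,0.0007,0],1]]' >/dev/null; python3 w.py;python3 -m pendant '[[[0,0,0],[0,0.0007,0],1]]' >/dev/null; python3 w.py
```

```text
t 13.68 local tcp [-0.0396 -0.0049] z 0.0951 F local [ 0.5  -3.93] 0.87 xang 171.62 tilt -1.0 grip 0.005
t 13.8 local tcp [-0.0396 -0.0044] z 0.0951 F local [-0.44 -4.96] 1.84 xang 171.61 tilt -1.0 grip 0.008
```

```bash
python3 -m pendant '[[[0,0,0],[0,0.0005,0],1]]' >/dev/null; python3 w.py;python3 -m pendant '[[[0,0,0],[0,0.0005,0],1]]' >/dev/null; python3 w.py
```

```text
t 13.93 local tcp [-0.0396 -0.0042] z 0.0951 F local [-1.34 -5.7 ] 2.78 xang 171.6 tilt -1.0 grip 0.004
t 14.05 local tcp [-0.0396 -0.0041] z 0.0951 F local [-0.59 -4.76] 1.9 xang 171.59 tilt -1.0 grip 0.006
```

```bash
python3 -m pendant '[[[0,0,0],[0,0.0005,0],1]]' >/dev/null; python3 w.py
```

```text
t 14.18 local tcp [-0.0396 -0.0039] z 0.0951 F local [-1.51 -8.28] 2.0 xang 171.58 tilt -1.0 grip 0.005
```

```bash
python3 -m pendant '[[[0,0,0],[0,0.0005,0],1]]' >/dev/null; python3 w.py
```

```text
t 14.3 local tcp [-0.0396 -0.0038] z 0.0951 F local [-0.91 -8.47] 2.48 xang 171.56 tilt -1.0 grip 0.006
```

```bash
python3 -m pendant '[[[0,0,0],[0,0.0005,0],1]]' >/dev/null; python3 w.py
```

```text
t 14.43 local tcp [-0.0396 -0.0037] z 0.0951 F local [-0.75 -8.46] 3.0 xang 171.55 tilt -1.0 grip 0.004
```

```bash
python3 -m pendant '[[[0,0,0],[0,0.0005,0],1]]' >/dev/null; python3 w.py
```

```text
t 14.55 local tcp [-0.0396 -0.0037] z 0.0951 F local [-1.17 -8.83] 4.11 xang 171.53 tilt -1.0 grip 0.007
```

```bash
python3 -m pendant '[[[0,0,0],[0,0.0003,0],1]]' >/dev/null; python3 w.py
```

```text
t 14.68 local tcp [-0.0396 -0.0036] z 0.0951 F local [-0.44 -9.02] 3.18 xang 171.53 tilt -1.0 grip 0.005
```

```bash
python3 - <<'E'
from h import *
grab('scene','scene7');grab('wrist','wrist7')
k=np.load('caddy.npz'); yaw=float(k['yaw']);Rm=np.array([[np.cos(yaw),-np.sin(yaw)],[np.sin(yaw),np.cos(yaw)]])
for t in('scene0','scene7'):
    im=load(t);W=world(im);L=(W[...,:2]-k['c'])@Rm;hsv=cv2.cvtColor(im['color'],cv2.COLOR_RGB2HSV)
    m=(abs(W[...,2]-.110)<.004)&(abs(L[...,0]+.037)<.03)&(abs(L[...,1])<.12)&(hsv[...,0]>12)&(hsv[...,0]<40)&(hsv[...,2]>90)
    print(t,m.sum(),np.percentile(L[m],[3,50,97],axis=0).round(4).tolist(), np.argwhere(m).mean(0))
b=cv2.imread('pics/scene7.png')[180:260,250:350]
cv2.imwrite('pics/both7.png',np.hstack([cv2.resize(cv2.imread('pics/wrist7.png'),(400,320)),cv2.resize(b,(400,320))]))
E
```

```text
scene0 85 [[-0.0519, -0.0896], [-0.0364, -0.0808], [-0.0225, -0.075]] [186.01176471 282.36470588]
scene7 64 [[-0.0448, 0.0066], [-0.032, 0.0136], [-0.023, 0.0197]] [215.984375 304.578125]
```

View pics/both7.png

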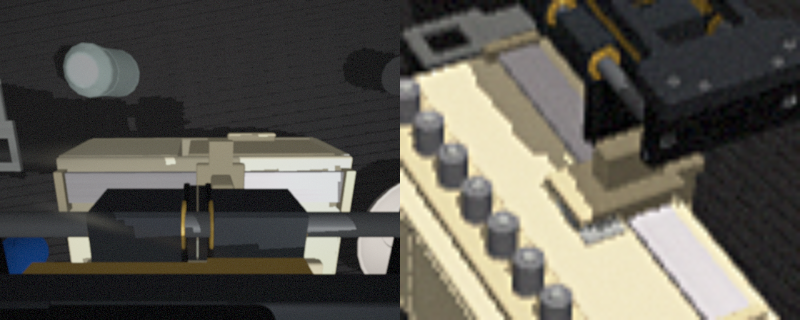

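The lug has travelled about 95 mm. The notch is at about 101 mm, so this is the first ridge. I'll keep pressing gently.

```bash
python3 -m pendant '[[[0,0,0],[0,0.0004,0],1]]' >/dev/null; python3 w.py
```

```text
t 14.9 local tcp [-0.0396 -0.0035] z 0.0951 F local [-1.87 -9.91] 4.41 xang 171.51 tilt -1.0 grip 0.004
```

```bash
python3 -m pendant '[[[0,0,0],[0,0.0004,0],1]]' >/dev/null; python3 w.py
```

```text
t 15.03 local tcp [-0.0396 -0.0034] z 0.0951 F local [ -2.02 -10.35] 4.56 xang 171.51 tilt -1.0 grip 0.004
```

```bash
python3 -m pendant '[[[0,0,0],[0,0.0004,0],1]]' >/dev/null; python3 w.py
```

```text
t 15.15 local tcp [-0.0396 -0.0033] z 0.0951 F local [ -1.93 -10.82] 4.76 xang 171.5 tilt -1.0 grip 0.002
```

```bash
python3 - <<'E'
from h import *
grab('scene','scene8')
a=load('scene6')['color'][215:305,230:345]; b=load('scene8')['color'][215:305,230:345]
g=lambda x:cv2.GaussianBlur(cv2.cvtColor(x,cv2.COLOR_RGB2GRAY).astype(np.float32),(0,0),1)
# left/back region of caddy unaffected by arm: phase correlation
print(cv2.phaseCorrelate(g(a)[20:,:70].copy(),g(b)[20:,:70].copy()))
im=load('scene8'); cv2.imwrite('pics/s8.png',cv2.resize(im['color'][170:270,240:365],None,fx=6,fy=6,interpolation=cv2.INTER_CUBIC)[:,:,::-1])
E
```

```text
((0.14781066420607658, -0.07644408553301929), 1.007267317654174)
```

View pics/s8.png

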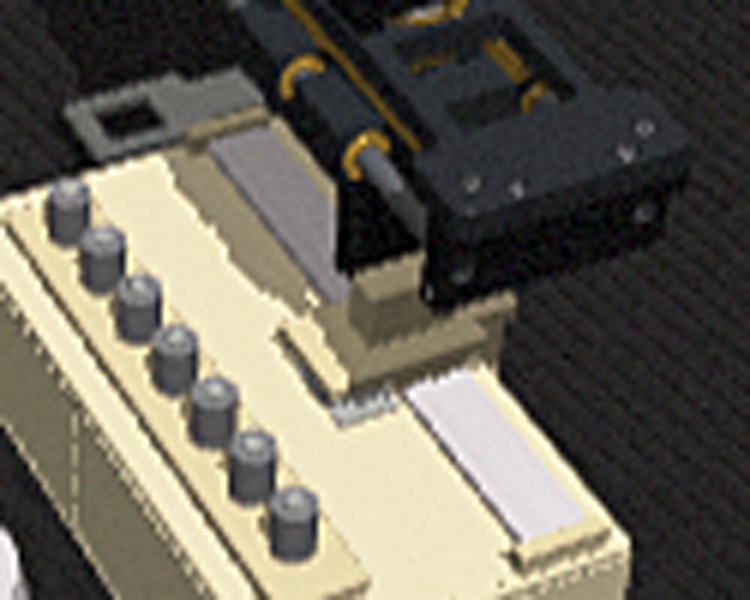

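The caddy hasn't moved (under 0.2 px) and the end of the catch still shows past the carriage at about (365,412). So the slider is still climbing the first ridge, and I'll continue.

```bash
python3 -m pendant '[[[0,0,0],[0,0.0004,0],1]]' >/dev/null; python3 w.py
```

```text
t 15.32 local tcp [-0.0396 -0.0032] z 0.0951 F local [ -1.3  -11.23] 4.82 xang 171.49 tilt -1.0 grip 0.007
```

```bash
python3 -m pendant '[[[0,0,0],[0,0.0004,0],1]]' >/dev/null; python3 w.py
```

```text
t 15.45 local tcp [-0.0396 -0.0031] z 0.0951 F local [ -1.65 -11.02] 5.55 xang 171.48 tilt -1.0 grip 0.005
```

```bash
python3 -m pendant '[[[0,0,0],[0,0.0004,0],1]]' >/dev/null; python3 w.py
```

```text
t 15.57 local tcp [-0.0396 -0.003 ] z 0.0951 F local [ -1.91 -11.89] 5.61 xang 171.47 tilt -1.0 grip 0.009
```

Fz is growing too, so the fingers are pressing down on the slider. I'll relieve that by easing up a little.

```bash
python3 -m pendant '[[[0,0,0],[0,0,-0.001],1]]' >/dev/null; python3 w.py
```

```text
t 15.7 local tcp [-0.0397  0.0002] z 0.0956 F local [ 0.34 -0.88] -0.29 xang 171.5 tilt -1.0 grip 0.007
```

```bash
python3 -m pendant '[[[0,0,0],[0,0,-0.001],1]]' >/dev/null; python3 w.py
```

```text
t 15.82 local tcp [-0.0399  0.0033] z 0.0968 F local [ 0.19 -2.69] -1.28 xang 171.67 tilt -1.0 grip 0.006
```

```bash
python3 -m pendant '[[[0,0,0],[0,0,0],1]]' >/dev/null; python3 w.py
```

```text
t 15.95 local tcp [-0.0398  0.0033] z 0.097 F local [-0.02 -1.94] -1.13 xang 171.7 tilt -1.0 grip 0.006
```

It snapped over: the force fell and the TCP advanced about 6 mm. I'll back off gently, lift clear and look.

```bash
python3 -m pendant '[[[0,0,0],[0,-0.002,0],1],[[0,0,0],[0,-0.004,0],1],[[0,0,0],[0,-0.01,0],1],[[0,0,0],[0,-0.01,0],1],[[0,0,0],[0,0,-0.04],1],[[0,0,0],[0,0,-0.05],1]]' >/dev/null; python3 w.py; python3 -m pendant '[[[0,0,0],[0.05,0,-0.02],1],[[0,0,0],[0.04,-0.04,0],1],[[0,0,0],[0.0,-0.06,0],1],[[0,0,0],[0,-0.06,0],1],[[0,0,0],[0,-0.06,0],1],[[0,0,0],[0,-0.06,0],1],[[0,0,0],[0,0,0],1],[[0,0,0],[0,0,0],1]]'
python3 - <<'E'
from h import *
grab('scene','scene9');grab('top','top9')
k=np.load('caddy.npz'); yaw=float(k['yaw']);Rm=np.array([[np.cos(yaw),-np.sin(yaw)],[np.sin(yaw),np.cos(yaw)]])
for s,t in(('scene','scene0'),('scene','scene9'),('top','top0'),('top','top9')):
    im=load(t);W=world(im);L=(W[...,:2]-k['c'])@Rm;hsv=cv2.cvtColor(im['color'],cv2.COLOR_RGB2HSV)
    m=(abs(W[...,2]-.110)<.004)&(abs(L[...,0]+.037)<.03)&(abs(L[...,1])<.12)
    print(t,m.sum(),np.percentile(L[m],[3,50,97],axis=0).round(4).tolist())
a=cv2.imread('pics/top9.png')[160:280,180:330]; b=cv2.imread('pics/scene9.png')[170:290,230:380]
cv2.imwrite('pics/both9.png',np.hstack([cv2.resize(a,(400,320)),cv2.resize(b,(400,320))]))
E
```

```text
t 16.7 local tcp [-0.0405 -0.0249] z 0.187 F local [1.37 0.16] 0.75 xang 171.57 tilt -1.0 grip 0.006
time: 17.7
position: [0.4503, -0.2067, 0.207]
tool_rot: [0.23, 3.133, 0.002]
ft_force: [0.1, 0.2, -0.0]
grip_width: 0.008
scene0 87 [[-0.0522, -0.0895], [-0.0364, -0.0808], [-0.0222, -0.0751]]
scene9 101 [[-0.0523, 0.014], [-0.0371, 0.0211], [-0.0221, 0.0272]]
top0 113 [[-0.0514, -0.0912], [-0.0373, -0.0847], [-0.0219, -0.0781]]
top9 100 [[-0.0516, 0.0113], [-0.0372, 0.0178], [-0.0221, 0.0242]]
```

View pics/both9.png

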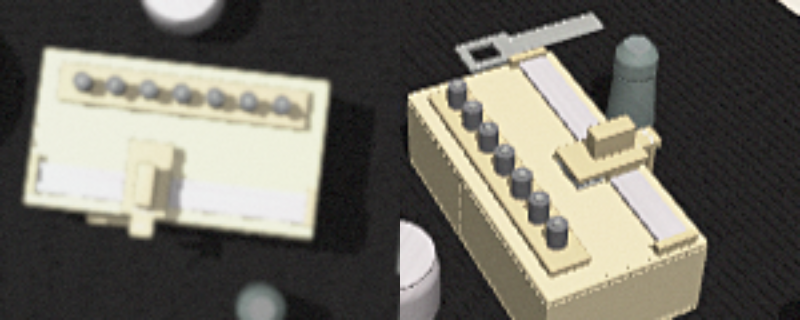

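```bash
python3 - <<'E'
from h import *
k=np.load('caddy.npz'); yaw=float(k['yaw']);c=k['c'];Rm=np.array([[np.cos(yaw),-np.sin(yaw)],[np.sin(yaw),np.cos(yaw)]])
def cast(im,uv,h):
    uv=np.atleast_2d(uv).astype(float);T=np.linalg.inv(im['world_to_cam'])
    d=np.stack([(uv[:,0]-im['cx'])/im['fx'],-(uv[:,1]-im['cy'])/im['fy'],-np.ones(len(uv))],-1)@T[:3,:3].T
    return (T[:3,3]+d*((h-T[2,3])/d[:,2])[:,None])[:,:2]
for t in('top0','scene0'):
    im=load(t);W=world(im);L=(W[...,:2]-c)@Rm
    hsv=cv2.cvtColor(im['color'],cv2.COLOR_RGB2HSV)
    m=(abs(L[...,0]+.012)<.016)&(abs(L[...,1]-.02)<.03)&(abs(W[...,2]-.077)<.008)&(hsv[...,1]<22)&(hsv[...,2]<225)
    n,lab,st,ce=cv2.connectedComponentsWithStats(m.astype(np.uint8)); i=1+np.argmax(st[1:,4]); v,u=np.where(lab==i)
    P=(cast(im,np.stack([u,v],-1),.0765)-c)@Rm
    r=cv2.minAreaRect((P*1000).astype(np.float32))
    print(t,st[i],'mean',P.mean(0).round(4),'rect',r)
E
```

```text
top0 [229 214  16  12 154] mean [-0.0162  0.0174] rect ((-16.457273483276367, 17.63113021850586), (29.06785774230957, 22.1424617767334), 89.81504821777344)
scene0 [290 228  16  13 113] mean [-0.0158  0.0201] rect ((-16.00282859802246, 19.955398559570312), (29.344409942626953, 19.669116973876953), 89.85816955566406)
```

In both views the lug sits within 1 mm of the catch centre (top 17.8 vs 17.5 mm, scene 20.6 vs 20.0 mm). The robot is clear, so I'll hand in.

```bash
python3 -c "
from h import *
print(monitor.get_state()['qd'].round(3)); print(order.close_job())"
```

```text
[-0.009  0.001 -0.005 -0.001  0.005 -0.     0.001]
the job is handed in; nothing more can be done
None
```

I pushed the drawer shut with closed fingertips, then pushed the slider from the right side of its lug until it snapped into the catch. I backed off and handed the job in at about 18 s; no verdict was reported.

- **Drawer:** it stopped hard, the force rose to about 13 N with no further motion, and the front looks flush in the pictures. The stop came about 3 mm earlier than I had estimated from the top camera. That could be calibration or finger width. The tongue later passed in front of the drawer freely.
- **Slider:** after release the lug is within 1 mm of the catch centre in both the top and scene views.
- **Ridge force:** it took about 12 N, more than the 5 to 8 N given. The fingers were also pressing down on the slider; it snapped over when I eased them up 1 mm. This stayed under the 25 N limit and the 15 N at which the caddy skids.
- **Surroundings:** the caddy moved less than about 0.2 px while I pushed at the ridge. Its final position and those of the things around it I judged only by eye. The shaker, opener and tin that show in the last pictures look unmoved, but I did not look at the cell, torch and dish again at the end.

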